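# Index the bottle carousel by one notch

## Robot

A 6-joint arm with a two-finger parallel gripper is mounted at the origin on a cart in front of the work surface, level with it; the furniture and walls round the work are solid. World frame = base frame: x ahead of the robot, y to its left, z up, the work surface at z = 0. Lengths are in m, angles in rad, forces in N, time in s.
With the tool pointing down it reaches from about 0.35 to 0.875 m from the base axis. Payload 4.2 kg.
Tool frame: the origin (TCP) lies at the very end of the fingers, on their centre line; the grasp point (between the pads) lies 19 mm behind it; z points along the fingers, y is the line along which they close (so a half turn about z gives the same grasp; the last joint's range is limited). The gripper opens to 85 mm and grips with 20 to 120 N. Pads are 22 mm wide; open, the fingers measure 114 mm over their backs; the gripper's body (76 mm by 85 mm) begins 54 mm behind the grasp point. The pads swing forward as they close: fully open they stand 13 mm farther back than shut.
Start: joints at [1.531, 0.385, 0.008, 0, -1.194, -0.259], TCP at [0.184, 0.597, 0.199] pointing down, gripper open.
Joint ranges: [-3.14, 3.14], [-1.21, 2.06], [-1.07, 1.41], [-3.16, 2.05], [-2.99, -0.16], [-3.1, 3.1]. Speed limits (rad/s): [2.79, 2.79, 3.14, 3.14, 3.14, 3.14].

## Interface

Orientations are given as a 3x3 rotation matrix whose columns are the frame's x, y, z axes.
In Python, from rig import status, optics, hand_in gives the robot as it stands.
- The arm moves only by the tool step_arm, never from a script. Its arguments are lists of equal length, an entry for each row: "xyz": the shift along the tool's x, y, z in m, a list of three; "turn": the turn about the tool's z in degrees. In form: {"xyz": [[x, y, z], ...], "turn": [turn, ...]}. A call has 1 to 20 rows; each row is the pose to reach, as a shift and turn from the pose commanded when the call began, along the tool's axes at that moment; what a row does not reach only later rows make up. A row lasts 1/10 s, in which the tool goes at most 50 mm and 8.59 degrees, less where a joint would pass 70% of its speed; a pose out of reach is approached as far as the arm can. A call with a gripper value outside its range is refused whole. "claw" is the gripper's target within -1 to 1 (shut at 1, half-way at 0, fully open at -1), set as the call begins (left out, the last holds). The fingers move at their own pace and stop on an object; "squeeze" is the grip in N (left out, the last holds). Time passes only in rows, so rows that repeat a pose let the fingers close. It gives the time, the measured TCP pose, the force, the opening and the grip force at its end, in the units of the state.
- status.sense(): the state, without advancing time (a new reading comes with each control period).
- optics.capture(name): name is "side" or "top" or "wrist"; returns a dict with "frame" (420x560x3 uint8, blue, green, red), "mtx" (3x3 intrinsics, pixels), "dist_coeffs" ([k1, k2, p1, p2, k3] as OpenCV has them; the pictures are not rectified), "view" (4x4, takes a point from world to camera coordinates). Camera axes: x right, y down, z forward; pixel columns grow to the right and rows downward; lengths in m; the calibration is good to about 2 mm. A picture is of the moment at which its call begins. There is no depth.
- hand_in(): hands the job in; it is judged then, once.
Trained networks look in the newest picture that a camera, given by its name, has taken for a name from the list of things; names that differ only in an ending like _2 or _b are one class to them, and where a whole thing is asked for, a point or a joint stands for the part that bears it (a point fixed in the world has none). Each returns a list of dicts, best first, with "confidence" (0 to 1); they miss things now and then, are a little off and sometimes report something else, mostly with a low value. They report only what shows in the picture. A call takes as long as a camera call. They do not tell look-alikes from the thing itself.
- optics.look_for(camera, query): "at" ([column, row] in pixels, amid what is visible of it).
- optics.outline_of(camera, query): "region" (420x560 bool, what is visible of it) and "at" ([column, row] in pixels, amid what is visible of it).
- optics.place_of(camera, query): "at" ([column, row] in pixels: a listed point, or the origin of a listed thing).
The state is a dict: "time": time; "joints": joint angles; "qd": joint speeds; "joint_torque": joint torques, N m; "tcp_pos": TCP position; "ee_rot": TCP orientation; "force": force on the tool from outside, world axes, zero at the start; "ft_torque": the same for the moment, N m; "width": finger opening in m; "gripper_force": force on a finger pad.
Only numpy, scipy, OpenCV 4.12 (cv2) and the standard library are available. Lean on these libraries where they do the work, as an engineer would, in place of code of your own. Each camera call takes 0.05 s, during which the arm holds its last target. There are 200 camera calls.

## Task

The bottle carousel is locked by a spring plunger, the dished grey cap at its edge. Press the plunger gently in with the closed fingertips and, keeping it in, turn the carousel anticlockwise (seen from above) to the very next notch, not past it; then let the plunger spring up so that it locks there, and move clear. Do not grip or lift anything, do not touch the three bottles on the carousel, which must stay standing in their wells, and leave the other objects where they are.

Things in the scene. Friction and masses are not known exactly. Their poses are not given: they have to be found in the camera images.
- base: round steel base of the carousel, 260 mm across, fixed to the table; origin on the turning axis at table height. Its upper rim is a flat steel ring from 108 to 130 mm radius, top 27 mm up, cut by six open notches 60 degrees apart
- hub_top (a point): centre of the carousel's hub, on the turning axis, 32 mm above the table; its axes turn with the carousel: z up, the plunger lies 74 mm out along its -x
- carousel (a joint): angle of the carousel disc (aluminium, 192 mm across, top 20 mm above the table) in rad: about 0 at the start (up to 0.015 of play in a notch either way), growing anticlockwise seen from above; the next notch anticlockwise is at 1.047. It turns easily (about 1 N at the cap with the plunger well in) and stays where it is left
- plunger (a joint): how far the plunger is pressed down, m: 0 up, 0.012 at the bottom stop; spring 2.5 N at 0, 5.5 N at 0.012. A tapered steel key on its outer side stands in a notch of the ring; pressed deeper than 0.007 it is under the ring and the carousel can turn. Let go between notches it rests under the ring at 0.007; let go within 0.03 rad of a notch it springs up, centres and locks
- cap_centre (a point): floor centre of the plunger's dished cap, where to press: grey round cap 56 mm across at the carousel's edge, 74 mm from the turning axis, moving with carousel and plunger. The dish is 49 mm across, 6 mm deep, with a raised rim; its floor is 38 mm above the table with the plunger up. Closed fingertips fit in; the rim then also carries the carousel round
- bottle_a: white dropper bottle with a blue cap, cap to floor 67 mm tall, body 26 mm across; origin at the centre of its underside; loose, stands upright in well_a, a ring well 14 mm deep with 1.5 mm play
- well_a (a point): floor centre of the well of bottle_a on the carousel, 20 mm above the table, 70 mm from the axis, in the half away from the plunger
- bottle_b: white dropper bottle with a red cap, cap to floor 67 mm tall, body 26 mm across; origin at the centre of its underside; loose, stands upright in well_b, a ring well 14 mm deep with 1.5 mm play
- well_b (a point): floor centre of the well of bottle_b on the carousel, 20 mm above the table, 70 mm from the axis, in the half away from the plunger
- bottle_c: white dropper bottle with a blue cap, cap to floor 67 mm tall, body 26 mm across; origin at the centre of its underside; loose, stands upright in well_c, a ring well 14 mm deep with 1.5 mm play
- well_c (a point): floor centre of the well of bottle_c on the carousel, 20 mm above the table, 70 mm from the axis, in the half away from the plunger
- timer: bystander: round white kitchen timer with a red knob, 64 mm across, 39 mm tall, loose; origin under its centre
- dropper: bystander: brown dropper bottle with a black rubber teat, 34 mm across, 102 mm tall, loose; origin under its centre
- cassette: bystander: flat white test cassette, 22x72x6 mm, loose; origin under its centre
There are look-alikes about, which are no part of the job. What is shaped like the bottle_c but pink or purple is not meant.

How it is judged:
On the way, in this order (a step that is already met when the one before it is completed fails the run):
1. the fingertips press the plunger in (7.5 mm or more) while the carousel still stands at its first notch (value of joint plunger above 0.0075 m and value of joint carousel below 0.15 rad and contact force between the fingers and plunger above 0.5 N), for 0.05 s.
2. the carousel is on its way, between the notches, with the plunger in (value of joint carousel between 0.3 and 0.9 rad and value of joint plunger above 0.005 m), for 0.05 s.
At the end, for the whole second after the job is handed in: the carousel stands still at the next notch anticlockwise (1.047 rad, within 0.04), the plunger has sprung up (within 2 mm) and locks it, and the three bottles stand upright in their wells (within 6 mm) (value of joint carousel between 1.007 and 1.087 rad and velocity of joint carousel between -0.05 and 0.05 rad/s and value of joint plunger below 0.002 m and horizontal distance between bottle_a and well_a below 0.006 m and height (world z) of bottle_a between 0.014 and 0.026 m and angle between each of bottle_a, bottle_b, bottle_c's own z axis and vertical below 0.15 rad and horizontal distance between bottle_b and well_b below 0.006 m and height (world z) of bottle_b between 0.014 and 0.026 m and horizontal distance between bottle_c and well_c below 0.006 m and height (world z) of bottle_c between 0.014 and 0.026 m); the robot touches nothing.
It fails at once if the plunger's cap is pinched or pressed with more than 35 N (contact force between the fingers and plunger above 35 N).
It fails at once if the carousel is turned past the next notch (beyond 1.3 rad) or clockwise (beyond -0.15 rad) (value of joint carousel above 1.3 rad or value of joint carousel below -0.15 rad).
It fails at once if a bottle is lifted out of its well (14 mm) or tipped (0.35 rad) (height (world z) of any of bottle_a, bottle_b, bottle_c above 0.034 m or angle between any of bottle_a, bottle_b, bottle_c's own z axis and vertical above 0.35 rad).
It fails at once if a bottle is touched by the robot (more than 1 N) (contact force between any of the fingers, the arm and bottle_a above 1 N or contact force between any of the fingers, the arm and bottle_b above 1 N or contact force between any of the fingers, the arm and bottle_c above 1 N).
It fails at once if the timer, brown dropper bottle or cassette is moved (more than 20 mm) (distance of any of timer, dropper, cassette from where it was at the start of the episode above 0.02 m).
It also fails if it takes over 35 s, if anything falls off the work surface, if the arm or the gripper's body presses on something with over 40 N, if the wrist force passes 120 N, or if a joint passes its speed limit or range.

## Working session

There is one attempt and no reset: what is moved stays moved. The work goes in short steps, Python scripts to look and compute and a tool call to move; the robot and the scene stay as the last step left them, time stands still between calls to the robot, and variables do not carry over. Pictures are saved under pics/ and viewed, at most 10 in all, crops included, and the job is handed in when it is done.

Besides the shell and the picture viewer there is one more tool, called after "Request:" as a command line: name --pt "numbers of a row" for each row, then --argument value for the rest. step_arm: Moves the arm, as the interface text tells. Its arguments: {"type":"object","properties":{"xyz":{"type":"array","items":{"type":"array","items":{"type":"number"}}},"turn":{"type":"array","items":{"type":"number"}},"claw":{"type":"number"},"squeeze":{"type":"number"}},"required":["xyz","turn"]}

```bash
mkdir -p pics; cat > h.py <<'E'
import numpy as np, cv2
from rig import status, optics, hand_in
def ray(c,uv):
    p=cv2.undistortPoints(np.array([[uv]],float),c["mtx"],np.array(c["dist_coeffs"],float))[0,0]
    V=np.array(c["view"]);R,t=V[:3,:3],V[:3,3]
    return -R.T@t, R.T@np.array([p[0],p[1],1])
def at_z(c,uv,z):
    o,d=ray(c,uv); return o+d*(z-o[2])/d[2]
def proj(c,P):
    V=np.array(c["view"]);return cv2.projectPoints(np.array(P,float).reshape(-1,3),cv2.Rodrigues(V[:3,:3])[0],V[:3,3],c["mtx"],np.array(c["dist_coeffs"],float))[0][:,0]
E
python3 - <<'E'
from h import *
s=status.sense();print(s["tcp_pos"],s["ee_rot"],s["time"])
ims=[]
for n in("side","top"):
    c=optics.capture(n);c["mtx"]=np.array(c["mtx"],float);ims.append(c["frame"])
    for q,z in(("cap_centre",.038),("hub_top",.032),("base",0),("well_a",.02),("bottle_a",.02),("timer",0),("dropper",0),("cassette",0)):
        for r in optics.place_of(n,q)[:4]:
            print(n,q,np.round(r["at"]),round(r["confidence"],2),at_z(c,r["at"],z).round(4))
cv2.imwrite("pics/side.png",ims[0]);cv2.imwrite("pics/top.png",ims[1])
E
```

```text
[0.18377811 0.5966853  0.19762894] [[ 9.55625032e-01 -2.94585268e-01 -5.64560493e-04]
 [-2.94585799e-01 -9.55622730e-01 -2.09875102e-03]
 [ 7.87542931e-05  2.17193052e-03 -9.99997638e-01]] 0.0
side cap_centre [287. 252.] 0.75 [0.4706 0.0848 0.038 ]
side hub_top [265. 240.] 0.6 [0.5237 0.0348 0.032 ]
side base [262. 248.] 0.84 [0.5321 0.0241 0.    ]
side well_a [242. 226.] 0.73 [ 0.5852 -0.0351  0.02  ]
side well_a [269. 229.] 0.62 [ 0.5199 -0.0292  0.02  ]
side well_a [229. 244.] 0.59 [0.6062 0.0401 0.02  ]
side bottle_a [284. 322.] 0.78 [0.4662 0.2754 0.02  ]
side bottle_a [245. 229.] 0.75 [ 0.5773 -0.0256  0.02  ]
side bottle_a [263. 238.] 0.73 [0.5303 0.0078 0.02  ]
side bottle_a [252. 319.] 0.71 [0.5262 0.2726 0.02  ]
side timer [294. 177.] 0.8 [ 0.4694 -0.3437  0.    ]
side dropper [240. 357.] 0.89 [0.5393 0.3441 0.    ]
side cassette [312. 354.] 0.64 [ 0.4142  0.3285 -0.    ]
side cassette [293. 176.] 0.33 [ 0.4742 -0.3513  0.    ]
top cap_centre [258. 217.] 0.79 [0.473  0.0802 0.038 ]
top hub_top [277. 202.] 0.69 [0.5222 0.0215 0.032 ]
top base [274. 200.] 0.66 [0.5339 0.0299 0.    ]
top well_a [267. 180.] 0.72 [0.5949 0.0521 0.02  ]
top well_a [292. 186.] 0.64 [ 0.5757 -0.0267  0.02  ]
top well_a [296. 199.] 0.56 [ 0.5314 -0.0409  0.02  ]
top bottle_a [297. 206.] 0.62 [ 0.5111 -0.0423  0.02  ]
top bottle_a [290. 186.] 0.58 [ 0.5758 -0.02    0.02  ]
top bottle_a [355. 188.] 0.49 [ 0.5659 -0.2283  0.02  ]
top bottle_a [358. 218.] 0.47 [ 0.4719 -0.2333  0.02  ]
top dropper [178. 199.] 0.61 [0.5407 0.3458 0.    ]
top cassette [183. 237.] 0.56 [0.4154 0.3243 0.    ]
```

```bash
python3 - <<'E'
import cv2,numpy as np
a=cv2.imread("pics/side.png");b=cv2.imread("pics/top.png")
a=cv2.resize(a[150:390,180:390],None,fx=2.5,fy=2.5,interpolation=2);b=cv2.resize(b[150:270,160:380],None,fx=3.6,fy=3.6,interpolation=2)
cv2.imwrite("pics/s2.png",a);cv2.imwrite("pics/t2.png",b)
E
```

```text
(no output)
```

View pics/s2.png

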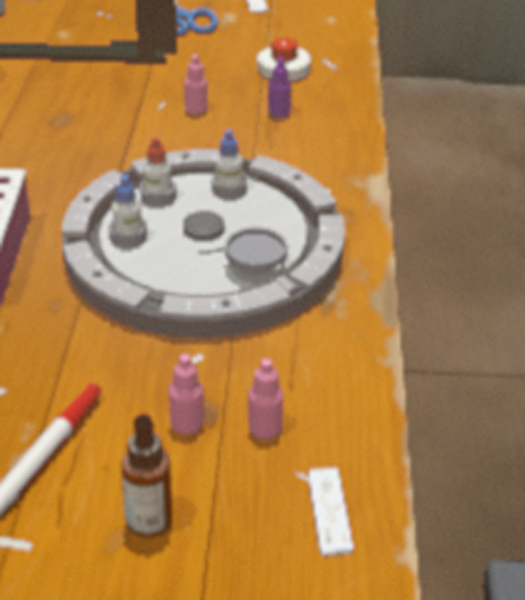

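View pics/t2.png

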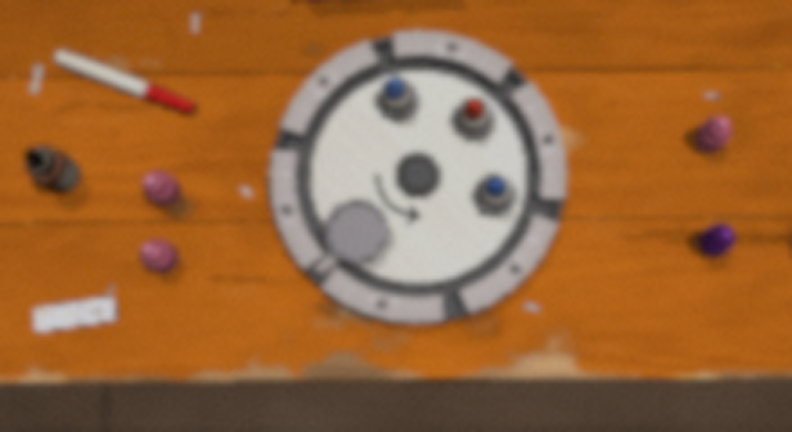

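Cap: top px (259,215), side px (282,251), the only dished grey disc; the hub is at top (276,199). Look-alikes are the two pink bottles on the left, and the pink and purple ones on the right (not meant). The plain dark hub disc could be mistaken for the cap, but the cap is the lighter, larger disc with the key at its outer side.

```bash
python3 - <<'E'
from h import *
from scipy.optimize import least_squares
for n in("top","side"):
    c=optics.capture(n)
    for q,z,R in(("base",.027,.130),("cap_centre",.044,.028),("hub_top",.032,None)):
        for r in optics.outline_of(n,q)[:2]:
            m=r["region"].astype(np.uint8)
            k=max(cv2.findContours(m,0,1)[0],key=cv2.contourArea)
            P=np.array([at_z(c,p[0],z)[:2] for p in k.astype(float)])
            f=least_squares(lambda v:np.hypot(*(P-v[:2]).T)-v[2],[*P.mean(0),.1],loss="soft_l1",f_scale=.003)
            print(n,q,round(r["confidence"],2),m.sum(),f.x.round(4),"rms",np.sqrt(np.mean(f.fun**2)).round(4))
    # cap/hub from picture
c=optics.capture("top")
print(at_z(c,(259.2,214.7),.044),at_z(c,(275.8,198.6),.032))
E
```

```text
top base 0.6 5009 [0.5347 0.0244 0.1287] rms 0.001
top base 0.32 44 [ 0.5883 -0.0255  0.0106] rms 0.0016
top cap_centre 0.68 285 [0.4809 0.0788 0.0281] rms 0.0046
top hub_top 0.8 2694 [0.5313 0.024  0.0936] rms 0.0085
side base 0.97 6292 [0.5315 0.0447 0.1342] rms 0.0163
side cap_centre 0.7 423 [0.4762 0.0874 0.0325] rms 0.0103
side hub_top 0.83 2962 [0.5283 0.0467 0.091 ] rms 0.0096
[0.48006339 0.07600543 0.044     ] [0.53251698 0.02459236 0.032     ]
```

The circle fit puts the axis at (0.534, 0.0245) and the cap at (0.4805, 0.0765). That makes them 74.6 mm apart, against the 74 mm given. Next I close the fingers and hover over the cap.

Request:
step_arm --pt "0.03 0.028 0" --pt "0.07 0.066 0" --pt "0.11 0.103 0" --pt "0.15 0.141 0" --pt "0.19 0.178 0" --pt "0.23 0.216 0" --pt "0.27 0.253 0" --pt "0.31 0.291 0" --pt "0.35 0.328 0" --pt "0.385 0.361 0.01" --pt "0.415 0.389 0.02" --pt "0.43 0.403 0.03" --pt "0.437 0.41 0.04" --pt "0.437 0.41 0.05" --pt "0.437 0.41 0.05" --pt "0.437 0.41 0.05" --pt "0.437 0.41 0.05" --turn '[0,0,0,0,0,0,0,0,0,0,0,0,0,0,0,0,0]' --claw 1 --squeeze 20

```text
time: 3.05
tcp_pos: [0.481, 0.0781, 0.1495]
ee_rot: [[0.956, -0.292, 0.002], [-0.292, -0.956, 0.001], [0.001, -0.001, -1.0]]
force: [0.1, 0.4, 0.7]
width: 0.0001
gripper_force: 0.0
```

```bash
python3 - <<'E'
from h import *
s=status.sense();print(s["tcp_pos"],s["ee_rot"],s["time"],s["joints"],s["force"],s["width"])
c=optics.capture("wrist")
for q,z in(("cap_centre",.038),("hub_top",.032)):
    for r in optics.place_of("wrist",q)[:2]: print(q,np.round(r["at"]),r["confidence"],at_z(c,r["at"],z))
f=c["frame"].copy()
A=np.array([.534,.0245]);C=np.array([.4805,.0765])
t=np.linspace(0,2*np.pi,60)
def circ(o,R,z,col):
    for p in proj(c,np.c_[o[0]+R*np.cos(t),o[1]+R*np.sin(t),0*t+z]): cv2.circle(f,(int(p[0]),int(p[1])),1,col,-1) if abs(p).max()<900 else 0
circ(A,.13,.027,(0,255,0));circ(A,.108,.027,(0,255,0));circ(C,.028,.044,(0,0,255));circ(C,.0245,.044,(255,0,0))
print(proj(c,[s["tcp_pos"]]))
cv2.imwrite("pics/w1.png",f)
E
```

```text
[0.48104692 0.07813832 0.14951099] [[ 9.56377406e-01 -2.92129984e-01  1.52605434e-03]
 [-2.92131181e-01 -9.56378054e-01  6.26004682e-04]
 [ 1.27661015e-03 -1.04450479e-03 -9.99998640e-01]] 3.05 [ 4.95226701e-01  1.95167018e-01 -3.95745769e-01  2.10280563e-04
 -9.78243337e-01  7.78998281e-01] [0.09802292 0.42950175 0.74096303] 0.00013105398019339843
cap_centre [333. 112.] 0.19 [0.5328259  0.02344973 0.038     ]
hub_top [331. 111.] 0.66 [0.53359547 0.02412289 0.032     ]
hub_top [414. 108.] 0.52 [ 0.5173669  -0.03765501  0.032     ]
[[282.54119952 253.95641128]]
```

View pics/w1.png

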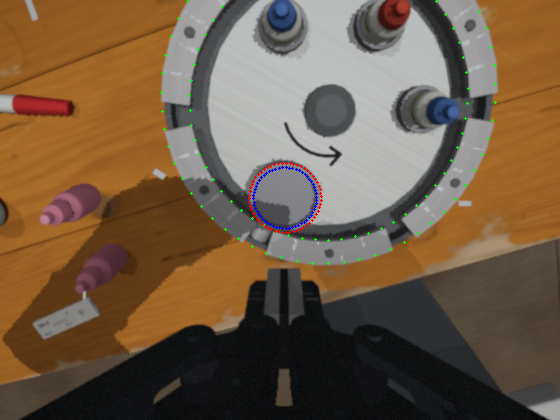

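The ring overlay lies exactly on the rim, so the axis estimate is good. The cap (px ~283,196) sits slightly left of my circle at (286,197), so I refine it in one close crop using the 74 mm radius.

```bash
python3 - <<'E'
from h import *
c=optics.capture("wrist")
f=c["frame"][140:260,220:350].copy();f=cv2.resize(f,None,fx=4.5,fy=4.5,interpolation=2)
A=np.array([.5338,.0244]);t=np.linspace(0,2*np.pi,90)
for a,col in((135,(0,0,255)),(132,(0,255,0))):
    a=np.radians(a);C=A+.074*np.array([np.cos(a),np.sin(a)]);print(C)
    for p in proj(c,np.c_[C[0]+.028*np.cos(t),C[1]+.028*np.sin(t),0*t+.044]):
        cv2.circle(f,tuple(int(v) for v in (p-[220,140])*4.5),1,col,-1)
for r in optics.outline_of("wrist","cap_centre"):
    k=max(cv2.findContours(r["region"].astype(np.uint8),0,1)[0],key=cv2.contourArea)
    print(r["confidence"],r["region"].sum(),cv2.minEnclosingCircle(k),at_z(c,cv2.minEnclosingCircle(k)[0],.044))
cv2.imwrite("pics/w2.png",f)
E
```

```text
[0.4814741 0.0767259]
[0.48428434 0.07939272]
0.74 69748 ((331.1687316894531, 95.57313537597656), 172.13816833496094) [0.54474571 0.02201382 0.044     ]
0.27 41188 ((327.0549621582031, 120.39817810058594), 139.2962646484375) [0.52866811 0.02943873 0.044     ]
```

View pics/w2.png

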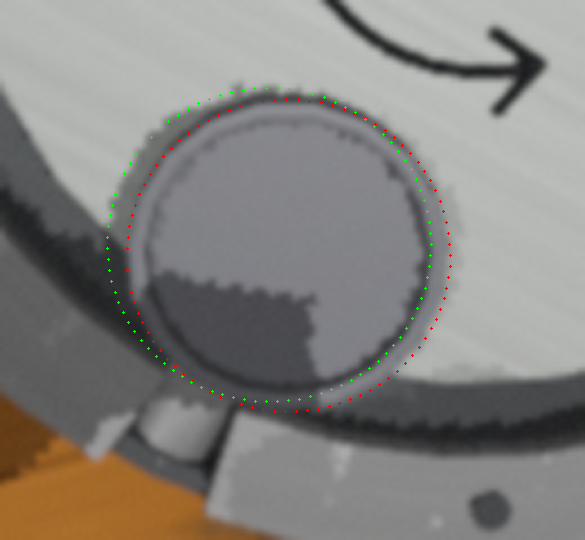

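The 135° circle fits to within 1 mm, so the cap is at (0.4815, 0.0767). The fingers go down to just above the floor.

Request:
step_arm --pt "0.001 0.001 0.02" --pt "0.001 0.001 0.045" --pt "0.001 0.001 0.07" --pt "0.001 0.001 0.088" --pt "0.001 0.001 0.096" --pt "0.001 0.001 0.101" --pt "0.001 0.001 0.105" --pt "0.001 0.001 0.107" --pt "0.001 0.001 0.107" --pt "0.001 0.001 0.107" --turn '[0,0,0,0,0,0,0,0,0,0]'

```text
time: 4.3
tcp_pos: [0.4819, 0.0757, 0.0422]
ee_rot: [[0.956, -0.294, 0.001], [-0.294, -0.956, 0.0], [0.001, -0.001, -1.0]]
force: [-0.2, -0.5, 0.2]
width: -0.0001
gripper_force: 0.0
```

Next, a slow press of 14.5 mm, to about z = 0.0277 (depth ≈ 10 mm).

Request:
step_arm --pt "0 -0.001 0.003" --pt "0 -0.001 0.005" --pt "0 -0.001 0.007" --pt "0 -0.001 0.009" --pt "0 -0.001 0.011" --pt "0 -0.001 0.013" --pt "0 -0.001 0.0145" --pt "0 -0.001 0.0145" --pt "0 -0.001 0.0145" --turn '[0,0,0,0,0,0,0,0,0]'

```text
time: 5.2
tcp_pos: [0.4819, 0.0765, 0.0272]
ee_rot: [[0.956, -0.294, -0.0], [-0.294, -0.956, -0.0], [-0.0, 0.0, -1.0]]
force: [-0.4, 0.0, -1.0]
width: 0.0
gripper_force: 0.0
```

The force doesn't show the ~5 N I expected, so I check before turning.

```bash
python3 - <<'E'
from h import *
c=optics.capture("wrist")
s=status.sense();print(s["tcp_pos"],s["force"],s["ft_torque"],s["time"])
a=cv2.resize(c["frame"][60:340,130:430],None,fx=1.8,fy=1.8)
c=optics.capture("side");b=cv2.resize(c["frame"][200:300,220:340],None,fx=4,fy=4,interpolation=2)[:,:260*2]
print(proj(c,[s["tcp_pos"]]), status.sense()["force"])
cv2.imwrite("pics/w3.png",a);cv2.imwrite("pics/s3.png",b)
E
```

```text
[0.48191262 0.07654577 0.02725222] [ 0.04672332  0.30640842 -0.74688459] [-0.02094058 -0.00589448  0.0057139 ] 5.25
[[282.00937852 253.5380485 ]] [-0.8724859  -1.1245267  -0.01181674]
```

View pics/w3.png

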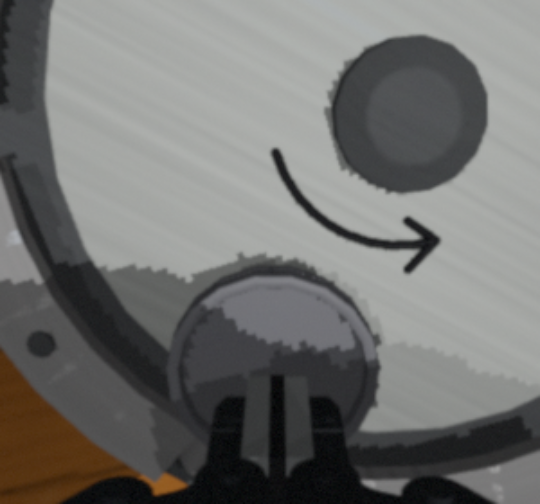

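View pics/s3.png

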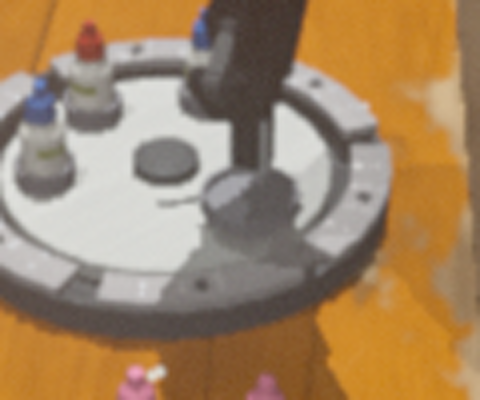

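```bash
python3 - <<'E'
from h import *
c=optics.capture("wrist");s=status.sense();print(s["force"],s["tcp_pos"])
A=np.array([.5338,.0244]);C=A+.074*np.array([-1,1])/2**.5;t=np.linspace(0,2*np.pi,240)
f=cv2.resize(c["frame"][180:340,190:370],None,fx=3.5,fy=3.5,interpolation=2)
for z,col in((.044,(0,0,255)),(.0335,(0,255,0))):
    for p in proj(c,np.c_[C[0]+.028*np.cos(t),C[1]+.028*np.sin(t),0*t+z]):
        cv2.circle(f,tuple(int(v) for v in (p-[190,180])*3.5),1,col,-1)
cv2.imwrite("pics/w4.png",f)
E
```

```text
[ 0.32972213 -0.13042333 -0.19705898] [0.48190511 0.07655358 0.02729814]
```

View pics/w4.png

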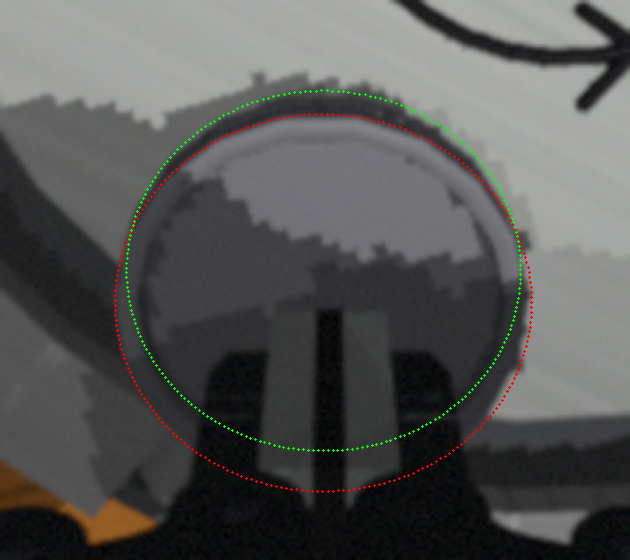

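The rim still matches the z = 0.044 circle, so the plunger is still up. Both views show the real fingertips ending above the nominal TCP. I'll feel downwards gently, watching the force.

Request:
step_arm --pt "0 0 0.001" --pt "0 0 0.002" --pt "0 0 0.003" --pt "0 0 0.004" --pt "0 0 0.004" --turn '[0,0,0,0,0]'

```text
time: 5.85
tcp_pos: [0.4817, 0.0765, 0.023]
ee_rot: [[0.956, -0.294, -0.0], [-0.294, -0.956, -0.0], [-0.0, 0.0, -1.0]]
force: [-0.6, 0.2, 0.1]
width: -0.0
gripper_force: 0.0
```

```bash
python3 - <<'E'
from h import *
c=optics.capture("wrist");s=status.sense();print(s["force"],s["tcp_pos"],s["time"],s["width"])
p=s["tcp_pos"];R=np.array(s["ee_rot"])
for d in(0,.005,.01,.015,.02): print(d,[proj(c,[p+R@np.array([x,0,-d])])[0].round(1) for x in(-.011,0,.011)])
for n in("side","top"):
    c=optics.capture(n);print(n,proj(c,[p,p-[0,0,-.013]]).round(1))
E
```

```text
[0.03782541 0.9296277  0.25577388] [0.48177519 0.07648376 0.02310836] 5.9 0.00014546827130324606
0 [array([282.5, 273.3]), array([282.5, 253.9]), array([282.5, 233.9])]
0.005 [array([282.5, 277.8]), array([282.5, 258. ]), array([282.5, 237.5])]
0.01 [array([282.5, 282.5]), array([282.5, 262.3]), array([282.5, 241.4])]
0.015 [array([282.4, 287.4]), array([282.4, 266.9]), array([282.4, 245.4])]
0.02 [array([282.4, 292.7]), array([282.4, 271.6]), array([282.4, 249.7])]
side [[282.1 255. ]
 [282.1 250.3]]
top [[259.6 215. ]
 [259.2 214.5]]
```

Request:
step_arm --pt "0 0 0.001" --pt "0 0 0.002" --pt "0 0 0.003" --pt "0 0 0.004" --pt "0 0 0.004" --turn '[0,0,0,0,0]'

```text
time: 6.5
tcp_pos: [0.4817, 0.0764, 0.019]
ee_rot: [[0.956, -0.294, -0.0], [-0.294, -0.956, -0.0], [-0.0, 0.0, -1.0]]
force: [-0.4, -0.1, -0.2]
width: 0.0002
gripper_force: 0.0
```

```bash
python3 - <<'E'
from h import *
c=optics.capture("wrist");s=status.sense();print(s["force"],s["tcp_pos"],s["joint_torque"])
A=np.array([.5338,.0244]);C=A+.074*np.array([-1,1])/2**.5;t=np.linspace(0,2*np.pi,240)
g=c["frame"]
f=cv2.resize(g[170:340,190:370],None,fx=2.2,fy=2.2,interpolation=2)
for z,col in((.044,(0,0,255)),(.036,(0,255,0))):
    for p in proj(c,np.c_[C[0]+.028*np.cos(t),C[1]+.028*np.sin(t),0*t+z]):
        cv2.circle(f,tuple(int(v) for v in (p-[190,170])*2.2),1,col,-1)
c=optics.capture("side");b=cv2.resize(c["frame"][205:280,240:320],None,fx=5,fy=5,interpolation=2)
for z,col in((.044,(0,0,255)),(.036,(0,255,0))):
    for p in proj(c,np.c_[C[0]+.028*np.cos(t),C[1]+.028*np.sin(t),0*t+z]):
        cv2.circle(b,tuple(int(v) for v in (p-[240,205])*5),1,col,-1)
h=max(f.shape[0],b.shape[0]);pad=lambda i:cv2.copyMakeBorder(i,0,h-i.shape[0],0,0,0)
cv2.imwrite("pics/w5.png",np.hstack([pad(f),pad(b)]))
E
```

```text
[ 0.30765376 -0.0437971   0.83807086] [0.4817963  0.07649866 0.01910676] [-1.20962246e-03 -3.20297813e+01  1.21845183e+01  2.70562313e+00
  1.01200731e-03 -7.84981978e-06]
```

View pics/w5.png

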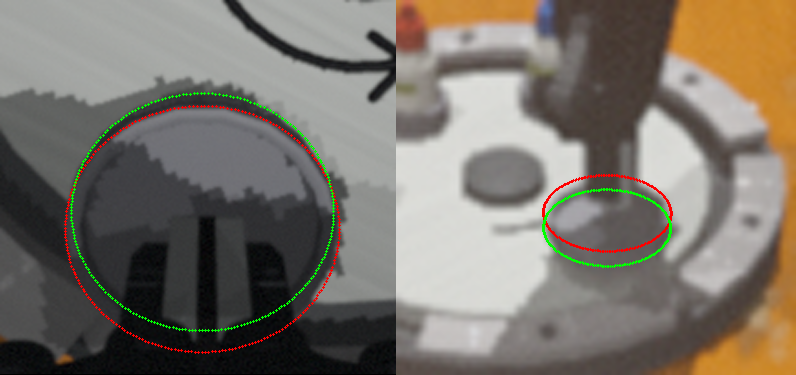

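The plunger is still up (rim on the z = 0.044 circle), and the fingertips are now close to the dish floor. I keep feeling down in small steps.

Request:
step_arm --pt "0 0 0.001" --pt "0 0 0.002" --pt "0 0 0.003" --pt "0 0 0.003" --turn '[0,0,0,0]'

```text
time: 7.0
tcp_pos: [0.4817, 0.0765, 0.0161]
ee_rot: [[0.956, -0.294, -0.0], [-0.294, -0.956, -0.0], [-0.0, 0.0, -1.0]]
force: [0.5, -0.5, -0.7]
width: 0.0001
gripper_force: 0.0
```

Request:
step_arm --pt "0 0 0.001" --pt "0 0 0.002" --pt "0 0 0.003" --pt "0 0 0.003" --turn '[0,0,0,0]'

```text
time: 7.4
tcp_pos: [0.4817, 0.0765, 0.013]
ee_rot: [[0.956, -0.294, -0.0], [-0.294, -0.956, -0.0], [-0.0, 0.0, -1.0]]
force: [-0.8, -0.8, -0.4]
width: -0.0001
gripper_force: 0.0
```

Still no contact. Comparing both views with the projected TCP, the real tips end about 35–40 mm above the reported TCP, so I expect contact at a reading near z ≈ 0.00. I keep feeling down.

Request:
step_arm --pt "0 0 0.001" --pt "0 0 0.002" --pt "0 0 0.003" --pt "0 0 0.004" --pt "0 0 0.005" --pt "0 0 0.005" --turn '[0,0,0,0,0,0]'

```text
time: 8.0
tcp_pos: [0.4817, 0.0765, 0.0081]
ee_rot: [[0.956, -0.294, -0.0], [-0.294, -0.956, -0.0], [-0.0, 0.0, -1.0]]
force: [0.0, 0.0, 0.3]
width: 0.0
gripper_force: 0.0
```

```bash
python3 - <<'E'
from h import *
c=optics.capture("wrist");s=status.sense();print(s["force"],s["tcp_pos"],s["joints"])
p=s["tcp_pos"];R=np.array(s["ee_rot"])
V=np.array(c["view"]);print("cam in tool",R.T@(-V[:3,:3].T@V[:3,3]-p), "axis",R.T@V[2,:3])
for d in(0,.01,.02,.03,.04): print(d,[proj(c,[p+R@np.array([x,y,-d])])[0].round(0) for x,y in((0,0),(.011,0),(.011,.01))])
E
```

```text
[-0.46995951 -0.1063937  -0.10006471] [0.48181183 0.07650785 0.00814512] [ 4.91195085e-01  3.93662190e-01 -5.59387669e-01 -6.78895676e-06
 -6.17902618e-01  7.80797401e-01]
cam in tool [ 0.07848762  0.00050993 -0.17595918] axis [-3.09034095e-01  2.14265340e-04  9.51050936e-01]
0 [array([282., 254.]), array([282., 234.]), array([302., 234.])]
0.01 [array([282., 262.]), array([282., 241.]), array([303., 241.])]
0.02 [array([282., 272.]), array([282., 250.]), array([304., 250.])]
0.03 [array([282., 282.]), array([282., 259.]), array([306., 259.])]
0.04 [array([282., 294.]), array([282., 270.]), array([307., 270.])]
```

Request:
step_arm --pt "0 0 0.001" --pt "0 0 0.002" --pt "0 0 0.003" --pt "0 0 0.004" --pt "0 0 0.005" --pt "0 0 0.006" --pt "0 0 0.006" --turn '[0,0,0,0,0,0,0]'

```text
time: 8.75
tcp_pos: [0.4819, 0.0766, 0.0023]
ee_rot: [[0.956, -0.294, 0.0], [-0.294, -0.956, 0.0], [0.0, -0.0, -1.0]]
force: [-1.4, -0.4, 3.4]
width: 0.0
gripper_force: 1.7
```

Contact at z ≈ 0.002–0.005 (3.4 N). I press further and average the force against the spring curve.

Request:
step_arm --pt "0 0 0.001" --pt "0 0 0.002" --pt "0 0 0.003" --pt "0 0 0.004" --pt "0 0 0.005" --pt "0 0 0.005" --turn '[0,0,0,0,0,0]'

```text
time: 9.35
tcp_pos: [0.4819, 0.0766, -0.0028]
ee_rot: [[0.956, -0.294, 0.0], [-0.294, -0.956, 0.0], [0.0, -0.0, -1.0]]
force: [-1.0, 0.8, 3.9]
width: 0.0002
gripper_force: 2.3
```

```bash
python3 - <<'E'
from h import *
F=[]
for i in range(8):
    c=optics.capture("wrist");F.append(status.sense()["force"])
print(np.mean(F,0),np.std(F,0),status.sense()["tcp_pos"],status.sense()["time"])
A=np.array([.5338,.0244]);C=A+.074*np.array([-1,1])/2**.5;t=np.linspace(0,2*np.pi,240)
g=c["frame"];f=cv2.resize(g[150:340,180:380],None,fx=3,fy=3,interpolation=2)
for z,col in((.044,(0,0,255)),(.035,(0,255,0))):
    for p in proj(c,np.c_[C[0]+.028*np.cos(t),C[1]+.028*np.sin(t),0*t+z]):
        cv2.circle(f,tuple(int(v) for v in (p-[180,150])*3),1,col,-1)
cv2.imwrite("pics/w6.png",f)
E
```

```text
[-1.1152716   0.71963904  4.7476616 ] [0.5270909  0.64444576 0.42859926] [ 0.48194237  0.0765899  -0.00273474] 9.75
```

View pics/w6.png

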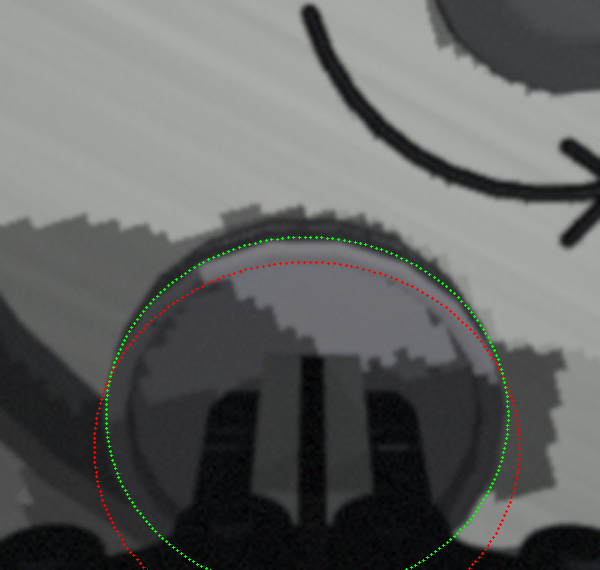

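The rim is on the z = 0.035 circle and the mean force is 4.75 N, so both give a depth of about 9 mm. Now I work out the arc, turning the tool with the carousel.

```bash
python3 - <<'E'
from h import *
s=status.sense();R=np.array(s["ee_rot"]);v=np.array([.4818,.0765])-[.5338,.0244]
o=[]
for d in np.linspace(3,60,20):
    a=np.radians(d);D=np.array([[np.cos(a),-np.sin(a)],[np.sin(a),np.cos(a)]])@v-v
    o.append([*(R[:2,:2].T@D).round(4).tolist(),.001])
print(o,s["joints"])
E
```

```text
[[-0.0017, 0.0035, 0.001], [-0.0032, 0.007, 0.001], [-0.0046, 0.0106, 0.001], [-0.0057, 0.0143, 0.001], [-0.0067, 0.018, 0.001], [-0.0075, 0.0218, 0.001], [-0.008, 0.0256, 0.001], [-0.0084, 0.0294, 0.001], [-0.0086, 0.0333, 0.001], [-0.0085, 0.0371, 0.001], [-0.0083, 0.041, 0.001], [-0.0079, 0.0448, 0.001], [-0.0072, 0.0486, 0.001], [-0.0064, 0.0524, 0.001], [-0.0053, 0.0561, 0.001], [-0.0041, 0.0597, 0.001], [-0.0027, 0.0633, 0.001], [-0.0011, 0.0668, 0.001], [0.0007, 0.0702, 0.001], [0.0027, 0.0736, 0.001]] [ 4.91222615e-01  4.12453336e-01 -5.68649162e-01  3.35933408e-06
 -5.89473467e-01  7.80802353e-01]
```

Request:
step_arm --pt "-0.0017 0.0035 0.001" --pt "-0.0032 0.007 0.001" --pt "-0.0046 0.0106 0.001" --pt "-0.0057 0.0143 0.001" --pt "-0.0067 0.018 0.001" --pt "-0.0075 0.0218 0.001" --pt "-0.008 0.0256 0.001" --pt "-0.0084 0.0294 0.001" --pt "-0.0086 0.0333 0.001" --pt "-0.0085 0.0371 0.001" --pt "-0.0083 0.041 0.001" --pt "-0.0079 0.0448 0.001" --pt "-0.0072 0.0486 0.001" --pt "-0.0064 0.0524 0.001" --pt "-0.0053 0.0561 0.001" --pt "-0.0041 0.0597 0.001" --pt "-0.0027 0.0633 0.001" --pt "-0.0011 0.0668 0.001" --pt "-0.0011 0.0668 0.001" --turn '[-3,-6,-9,-12,-15,-18,-21,-24,-27,-30,-33,-36,-39,-42,-45,-48,-51,-54,-54]'

```text
time: 11.65
tcp_pos: [0.4618, 0.0128, -0.0036]
ee_rot: [[0.8, 0.6, 0.001], [0.6, -0.8, 0.0], [0.001, 0.001, -1.0]]
force: [-0.1, 0.4, 5.9]
width: -0.0
gripper_force: 2.4
```

```bash
cat > ang.py <<'E'
from h import *
from scipy.optimize import minimize_scalar
# carousel angle and plunger height: cap disc found as grey, less bright than the aluminium; bottles by their caps
c=optics.capture("top");A=np.array([.5338,.0244])
for r in optics.place_of("top","bottle_a")[:6]+optics.place_of("top","well_a")[:4]:
    p=at_z(c,r["at"],.02)[:2]-A; print("b",np.hypot(*p).round(3),np.degrees(np.arctan2(p[1],p[0])).round(1))
hsv=cv2.cvtColor(c["frame"],cv2.COLOR_BGR2HSV)
for nm,m in(("blue",(hsv[...,0]>100)&(hsv[...,0]<125)&(hsv[...,1]>120)),("red",((hsv[...,0]<6)|(hsv[...,0]>172))&(hsv[...,1]>150))):
    n,_,st,ce=cv2.connectedComponentsWithStats(m.astype(np.uint8))
    for i in range(1,n):
        p=at_z(c,ce[i],.082)[:2]-A
        if st[i,4]>3 and np.hypot(*p)<.1: print(nm,st[i,4],np.hypot(*p).round(3),np.degrees(np.arctan2(p[1],p[0])).round(1))
E
python3 - <<'E'
import cv2,numpy as np
from h import *
exec(open("ang.py").read())
print("START picture")
b=cv2.imread("pics/top.png");h=cv2.cvtColor(b,cv2.COLOR_BGR2HSV)
for nm,m in(("blue",(h[...,0]>100)&(h[...,0]<125)&(h[...,1]>120)),("red",((h[...,0]<6)|(h[...,0]>172))&(h[...,1]>150))):
    n,_,st,ce=cv2.connectedComponentsWithStats(m.astype(np.uint8))
    for i in range(1,n):
        p=at_z(c,ce[i],.082)[:2]-A
        if st[i,4]>3 and np.hypot(*p)<.1: print(nm,st[i,4],np.hypot(*p).round(3),np.degrees(np.arctan2(p[1],p[0])).round(1))
print(status.sense()["force"],status.sense()["tcp_pos"])
E
```

```text
b 0.317 90.0
b 0.061 3.4
b 0.225 93.0
b 0.259 -103.2
b 0.069 -49.1
b 0.264 -82.8
b 0.07 74.9
b 0.084 -41.0
b 0.067 8.0
blue 8 0.068 -52.5
blue 8 0.069 70.1
red 9 0.068 9.3
START picture
blue 5 0.068 15.2
blue 7 0.068 -106.1
red 9 0.067 -45.6
[1.40682417 0.13024586 4.22919507] [ 0.46167702  0.01312912 -0.00360104]
```

The bottle caps moved by 53.6°, 54.9° and 54.9°, so the carousel followed the fingertips without slip, with the plunger well in. Now the last 6°.

Request:
step_arm --pt "-0.0009 0.0017 0" --pt "-0.0017 0.0035 0" --pt "-0.0025 0.0053 0" --pt "-0.0033 0.007 0" --pt "-0.0033 0.007 0" --pt "-0.0033 0.007 0" --turn '[-1.5,-3,-4.5,-6,-6,-6]'

```text
time: 12.4
tcp_pos: [0.4632, 0.0057, -0.0036]
ee_rot: [[0.733, 0.68, 0.001], [0.68, -0.733, 0.0], [0.001, 0.001, -1.0]]
force: [1.4, 0.5, 4.9]
width: -0.0001
gripper_force: 2.4
```

```bash
python3 - <<'E'
from h import *
exec(open("ang.py").read().replace('print("b"','0 and print("b"'))
s=status.sense();print(s["force"],s["tcp_pos"],s["time"]);p=s["tcp_pos"][:2]-A;print(np.hypot(*p),np.degrees(np.arctan2(p[1],p[0]))%360)
E
```

```text
blue 7 0.068 -46.1
blue 7 0.069 75.7
red 10 0.068 15.5
[0.86738822 0.22616428 5.16186173] [ 0.4632415   0.00567969 -0.00362517] 12.55
0.07299967105853777 194.85914857998122
```

The bottle caps have turned 60.0°, 60.5° and 61.1°, and the tool 60.0°, so it is at the notch. I let the plunger rise, then move clear.

Request:
step_arm --pt "0 0 -0.002" --pt "0 0 -0.004" --pt "0 0 -0.006" --pt "0 0 -0.008" --pt "0 0 -0.011" --pt "0 0 -0.015" --pt "0 0 -0.022" --pt "0 0 -0.04" --pt "0 0 -0.07" --pt "0 0 -0.1" --pt "0 0 -0.13" --pt "0 0 -0.15" --pt "0 0 -0.15" --turn '[0,0,0,0,0,0,0,0,0,0,0,0,0]'

```text
time: 13.85
tcp_pos: [0.4642, 0.0058, 0.1494]
ee_rot: [[0.733, 0.681, 0.006], [0.681, -0.733, 0.002], [0.006, 0.003, -1.0]]
force: [0.5, -0.2, 1.2]
width: -0.0003
gripper_force: 0.0
```

```bash
python3 - <<'E'
from h import *
exec(open("ang.py").read().replace('print("b"','0 and print("b"'))
s=status.sense();print(s["force"],s["tcp_pos"],s["time"])
c=optics.capture("wrist");C=A+.074*np.array([np.cos(np.radians(195)),np.sin(np.radians(195))]);t=np.linspace(0,2*np.pi,240)
q=proj(c,[[*C,.04]])[0].astype(int);x0,y0=q-[110,80]
x0=max(x0,0);y0=max(y0,0);f=cv2.resize(c["frame"][y0:y0+165,x0:x0+220],None,fx=3.5,fy=3.5,interpolation=2)
for z,col in((.044,(0,0,255)),(.037,(0,255,0))):
    for p in proj(c,np.c_[C[0]+.028*np.cos(t),C[1]+.028*np.sin(t),0*t+z]):
        cv2.circle(f,tuple(int(v) for v in (p-[x0,y0])*3.5),1,col,-1)
cv2.imwrite("pics/w7.png",f);print(f.shape)
E
```

```text
[-0.04274673 -0.05245515 -0.08261404] [0.46160098 0.00524285 0.1455026 ] 14.0
(578, 770, 3)
```

View pics/w7.png

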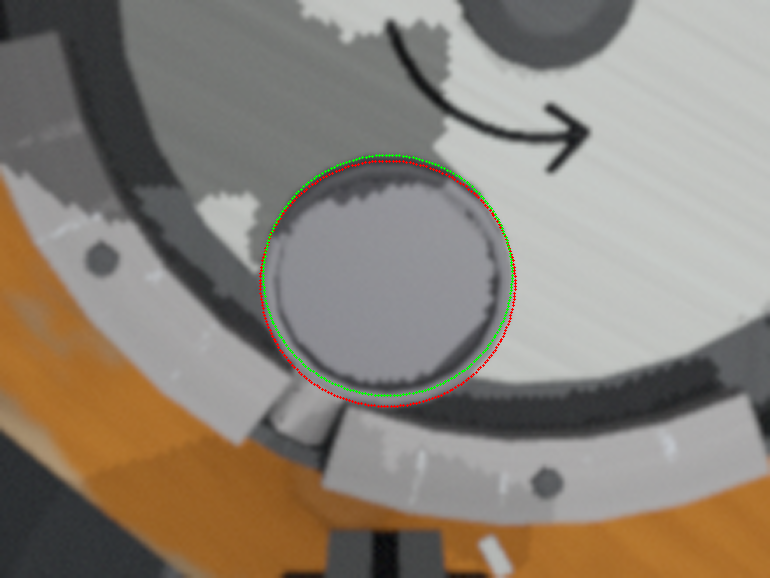

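The key stands up in the middle of the next notch at px (300,415), the rim is on the plunger-up circle, and the arm is clear. One numeric check of the bottles from the side, then I hand in.

```bash
python3 - <<'E'
from h import *
A=np.array([.5338,.0244])
for i in range(4): c=optics.capture("side")
for r in optics.place_of("side","bottle_a")[:7]:
    p=at_z(c,r["at"],.02)[:2]-A
    if np.hypot(*p)<.1: print(r["confidence"],np.hypot(*p).round(3),np.degrees(np.arctan2(p[1],p[0])).round(1))
s=status.sense();print(s["time"],s["force"],abs(np.array(s["qd"])).max())
print(hand_in())
E
```

```text
0.59 0.074 19.7
0.53 0.068 77.1
0.22 0.083 -162.9
14.3 [ 0.11660468 -0.31308768  0.12285895] 0.004305568580201416
the job is handed in; nothing more can be done
None
```

I pressed the plunger in, turned the carousel 60° to the next notch, let the plunger spring up to lock, moved the arm clear and handed the job in at 14.3 s. The last picture shows the key standing in the next notch. My final side check found two of the three bottles in their wells. The third (blue cap) I last saw in place just before letting the plunger up, and the judge's verdict was not shown.

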